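# Pin and lock the carton stop of a packing bench

### The arm

A 6-joint arm with a two-finger parallel gripper is mounted at the origin on the work surface. World frame = base frame: x ahead of the robot, y to its left, z up, the work surface at z = 0. Lengths are in m, angles in rad, forces in N, time in s.
With the tool pointing down it reaches from about 0.375 to 0.9 m from the base axis. Payload 3.1 kg.
Tool frame: the origin (TCP) lies on the centre line of the jaws, within the pads' length; the fingertips stand 19 mm ahead of it and the grasp point (between the pads) is the TCP; z points along the fingers, y is the line along which they close (so a half turn about z gives the same grasp; the last joint's range is limited). The gripper opens to 85 mm and grips with 20 to 120 N. Pads are 22 mm wide; open, the fingers measure 114 mm over their backs; the gripper's body (76 mm by 85 mm) begins 54 mm behind the grasp point. The pads swing forward as they close: fully open they stand 13 mm farther back than shut.
Start: joints at [0.925, 0.527, 1.433, -0, 1.181, -0.178], TCP at [0.281, 0.558, 0.25] pointing down, gripper open.
Joint ranges: [-3.08, 3.08], [-0.75, 2.2], [0.22, 2.44], [-1.43, 4.57], [0, 2.65], [-2.85, 2.85]. Speed limits (rad/s): [2.79, 2.79, 3.14, 3.14, 3.14, 3.14].

### API

Orientations are given as a unit quaternion [x, y, z, w].
In Python, from station import manip, cams, sign_off gives the robot as it stands.
- The arm moves only by the tool carry_out, never from a script. Its argument "targets" is a list that holds one entry, the list of rows, each a list of 7 numbers: the shift along the tool's x, y, z in cm, then the turn, a rotation vector about the tool's x, y, z in degrees, then the finger opening in cm, from 0 to 8.54. A call has 1 to 12 rows; each row is the pose to reach, as a shift and turn from the pose commanded when the call began, along the tool's axes at that moment; what a row does not reach only later rows make up. A row lasts 1/12 s, in which the tool goes at most 41.7 mm and 7.16 degrees, less where a joint would pass 70% of its speed; a pose out of reach is approached as far as the arm can. A call with a gripper value outside its range is refused whole. The fingers move at their own pace and stop on an object; "force" is the grip in N (left out, the last holds). Time passes only in rows, so rows that repeat a pose let the fingers close. It gives the time, the measured TCP pose, the force, the opening and the grip force at its end, in the units of the state.
- manip.sense(): the state, without advancing time (a new reading comes with each control period).
- cams.snapshot(name): name is "scene" or "top" or "wrist"; returns the picture (384x512x3 uint8, red, green, blue); there is no depth.
- cams.camera_info(name): a dict with "K" (3x3 intrinsics, pixels), "k1" (the pictures are not rectified: a ray, as slopes to the right and down, at radius r is drawn at 1 + k1 r^2 times it, then the intrinsics apply), "T" (4x4, takes a point from camera to world coordinates). Camera axes: x right, y down, z forward; pixel columns grow to the right and rows downward; lengths in m; the calibration is good to about 2 mm. A picture is of the moment at which its call begins: read the wrist's pose just before it. camera_info takes no time and is no camera call; for the wrist camera it gives the pose at the moment of the call.
- sign_off(): hands the job in; it is judged then, once.
The state is a dict: "t": time; "q": joint angles; "qd": joint speeds; "tau": joint torques, N m; "tcp_pos": TCP position; "tool_rot": TCP orientation; "force": force on the tool from outside, world axes, zero at the start; "ft_torque": the same for the moment, N m; "finger_gap": opening from 0.0 (shut) to 1.0 (fully open); "gripper_force": force on a finger pad.
Only numpy, scipy, OpenCV 4.12 (cv2) and the standard library are available. Lean on these libraries where they do the work, as an engineer would, in place of code of your own. Each camera call takes 0.05 s, during which the arm holds its last target. There are 200 camera calls.

### The job

Set the carton stop on the packing bench: take the steel pin out of its wooden block, put it into the hole in the sliding stop, and push the stop along its rail by its upright end plate, slowly, until the pin drops fully home (shoulder flush on the stop) into the one index hole hidden in the rail underneath. Only then turn the black clamp knob on the stop clockwise until it comes to its end, and leave the pin home. Do not ram the stop once the pin has caught, and do not shove the boxes, the tub or the tape roll aside.

Things in the scene. Friction and masses are not known exactly. Their poses are not given: they have to be found in the camera images.
- rail: Aluminium rail 380 long (its y) x 66 wide x 25 high, a dark end block (72 x 50 x 30 high) at each end; fixed. Origin: middle of its underside, z up. In its top, on the centre line, is one index hole 10.5 wide, always covered by the stop and never seen; it differs from rail to rail: 20 to 85 mm further to the rail's +y than the stop's hole at the start.
- stop: Grey sliding stop on the rail: block 70 (x) x 160 (y), top face 50 mm above the table, a steel plate upright on its -y end up to 95 mm. Origin: on the table below its middle, axes as the rail's. Slides only along y, up to 95 mm to +y from its parked place (about 1.5 N). A pin standing in its hole rides along on the rail and falls 14 mm into the index hole on meeting it, which holds the stop fast.
- stop_hole (a point): Centre of the mouth of the round hole through the stop, on its top face, 42 mm from the stop's middle to -y. Hole 9.5 wide, 24 deep, bevelled mouth; the rail's top lies 26 mm below the mouth. Axes as the rail's. The inner face of the upright plate is 30 mm away.
- push_face (a point): Middle of the outer (-y) face of the stop's upright steel plate, 80 mm above the table, 38 mm from the hole; the face is 70 wide, from 50 to 95 mm above the table, the plate 8 thick. Pushed here to the rail's +y, the stop slides.
- pin: Steel pin, 60 g, standing upright in the wooden block at the start: shaft 8 mm thick and 40 long with a tapered tip, then a round head (grip) 17 mm thick and 30 long whose underside is the shoulder; 70 long in all. Origin at the tip, z along the pin towards the head.
- pin_tip (a point): The lower end of the pin's shaft (same as the pin's origin). With the pin fully home it lies 40 mm below the stop's top face, with the pin only resting on the rail 26 mm below.
- holder: Wooden block 60 (x) x 90 (y) x 50 high with one through hole in its middle; the pin stands in it, its shoulder on the block's top. Fixed. Origin: middle of its underside.
- clamp (a joint): Angle of the clamp knob (rad): 0 loose, grows clockwise seen from above, end stop at 1.4. The knob turns on the stop. Its bar grip (42 long, 14 thick, 32 high, top 94 mm above the table) lies along the rail's x at 0.
- clamp_grip (a point): On the knob's axis at the height to grip, 87 mm above the table, 85 mm from the stop's hole towards the rail's +y. Its x axis lies along the bar grip and turns with the knob.
- carton: Brown cardboard carton 120 x 160 x 90 high, loose, a bystander. Origin: middle of its underside.
- gift_box: Dark gift box 70 x 90 x 150 high, loose, a bystander. Origin: middle of its underside.
- white_box: Small white box 90 x 70 x 60 high, loose, a bystander. Origin: middle of its underside.
- tub: Round lidded tub 116 wide, 112 high, loose, a bystander. Origin: middle of its underside.
- tape: Roll of packing tape lying flat, 100 wide, 48 high, loose, a bystander. Origin: middle of its underside.

How it is judged:
By the outcome, as a careful person would: the job done as asked, in the order asked, and still so for the second after the job is handed in, with the robot touching nothing.
It also fails if it takes over 64 s, if anything falls off the work surface, if the arm or the gripper's body presses on something with over 40 N, if the wrist force passes 120 N, or if a joint passes its speed limit or range.

## Working session

There is one attempt and no reset: what is moved stays moved. The work goes in short steps, Python scripts to look and compute and a tool call to move; the robot and the scene stay as the last step left them, time stands still between calls to the robot, and variables do not carry over. Pictures are saved under pics/ and viewed, at most 10 in all, crops included, and the job is handed in when it is done.

Besides the shell and the picture viewer there is one more tool, called after "Call:" as name(argument=value, ...) on one line, values as JSON. carry_out: Moves the arm, as the interface text tells. Its arguments: {"type":"object","properties":{"targets":{"type":"array"},"force":{"type":"number"}},"required":["targets"]}

```bash
mkdir -p pics; ls; cat > h.py <<'E'
import numpy as np, cv2
from station import manip, cams
from scipy.spatial.transform import Rotation as R
def snap(n,f):
    im=cams.snapshot(n); cv2.imwrite('pics/'+f,im[:,:,::-1]); return im
def ray(n,u,v,z,info=None):
    c=info or cams.camera_info(n); K=np.array(c['K']);T=np.array(c['T'])
    d=cv2.undistortPoints(np.array([[[u,v]]],float),K,np.array([c['k1'],0,0,0],float))[0,0]
    w=T[:3,:3]@np.array([d[0],d[1],1]); o=T[:3,3]
    return o+w*(z-o[2])/w[2]
def proj(n,p,info=None):
    c=info or cams.camera_info(n); T=np.linalg.inv(np.array(c['T']))
    q=T[:3,:3]@np.asarray(p)+T[:3,3]; r=q[:2]/q[2]; r=r*(1+c['k1']*(r@r)); K=np.array(c['K'])
    return K[:2,:2]@r+K[:2,2]
E
python3 - <<'E'
from h import *
a=snap('top','top0.png'); b=snap('scene','scene0.png')
cv2.imwrite('pics/top0b.png',cv2.resize(a[:,:,::-1],(800,600),interpolation=cv2.INTER_CUBIC))
for n in('top','scene'):
    c=cams.camera_info(n);print(n,np.round(c['K'],1).tolist(),c['k1'],np.round(c['T'],3).tolist())
s=manip.sense();print(s)
E
```

```text
pics
top [[401.4, 0.0, 254.1], [0.0, 401.4, 190.6], [0.0, 0.0, 1.0]] 0.02772653330772423 [[-0.017, -0.993, 0.113, 0.46], [-1.0, 0.017, -0.009, 0.005], [0.007, -0.113, -0.994, 1.185], [0.0, 0.0, 0.0, 1.0]]
scene [[353.9, 0.0, 251.9], [0.0, 353.9, 194.0], [0.0, 0.0, 1.0]] -0.05157891527102797 [[-0.764, 0.51, -0.395, 1.076], [0.645, 0.603, -0.47, 0.588], [-0.001, -0.614, -0.79, 1.078], [0.0, 0.0, 0.0, 1.0]]
{'t': 0.1, 'q': array([ 9.25508404e-01,  5.28383981e-01,  1.43378259e+00,  1.21272712e-06,
        1.18140232e+00, -1.78482548e-01]), 'qd': array([-0.00187944, -0.00197335, -0.00527468,  0.00013107, -0.00050588,
        0.00042133]), 'tau': array([-5.02306489e-05, -4.43308532e+01, -1.78584766e+01, -2.41304679e-04,
        3.96385352e-03,  1.26289166e-05]), 'tcp_pos': array([0.28086241, 0.55765361, 0.24942214]), 'tool_rot': array([ 2.31289391e-01,  9.72884495e-01, -9.05253798e-04, -3.96094138e-04]), 'force': array([ 0.7827315 , -0.08260317, -0.07440213]), 'ft_torque': array([-0.04544843, -0.0429636 ,  0.03864083]), 'gripper_force': 0.0, 'finger_gap': 0.9989191253115435}
```

View pics/top0b.png

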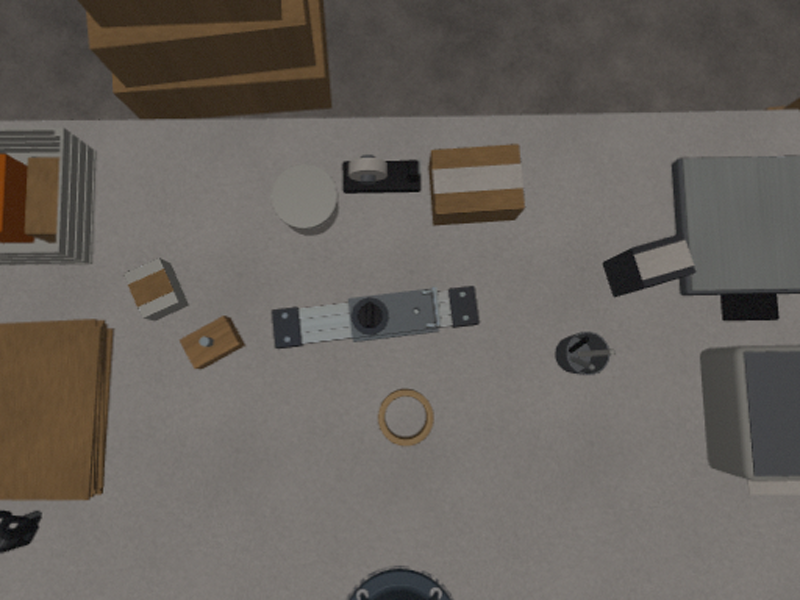

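View pics/scene0.png

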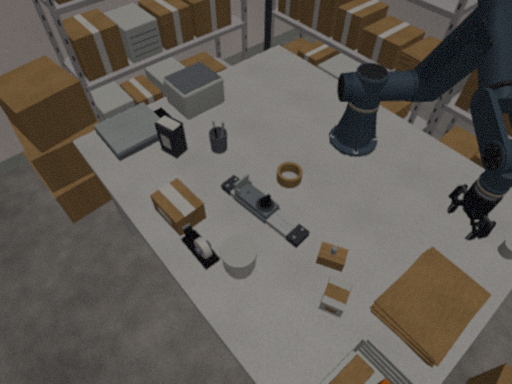

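The top view (800 px) shows the rail at (375,316), with the knob at (369,315), the stop hole at about (416,311), the plate at about (433,310), and the pin in its block at (206,342). The scene view agrees with this. Next I'll zoom in to measure.

```bash
python3 - <<'E'
from h import *
a=cv2.imread('pics/top0.png')
c1=cv2.resize(a[175:235,165:315],(800,320),interpolation=cv2.INTER_CUBIC)
c2=cv2.resize(a[195:245,110:160],(270,270),interpolation=cv2.INTER_CUBIC)
o=np.zeros((600,800,3),np.uint8); o[:320]=np.clip(c1*1.5,0,255); o[325:595,:270]=np.clip(c2*1.5,0,255)
b=cv2.imread('pics/scene0.png')[235:275,310:355]
o[325:595,290:594]=np.clip(cv2.resize(b,(304,270),interpolation=cv2.INTER_CUBIC)*1.5,0,255)
cv2.imwrite('pics/crop0.png',o)
E
```

```text
(no output)
```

View pics/crop0.png

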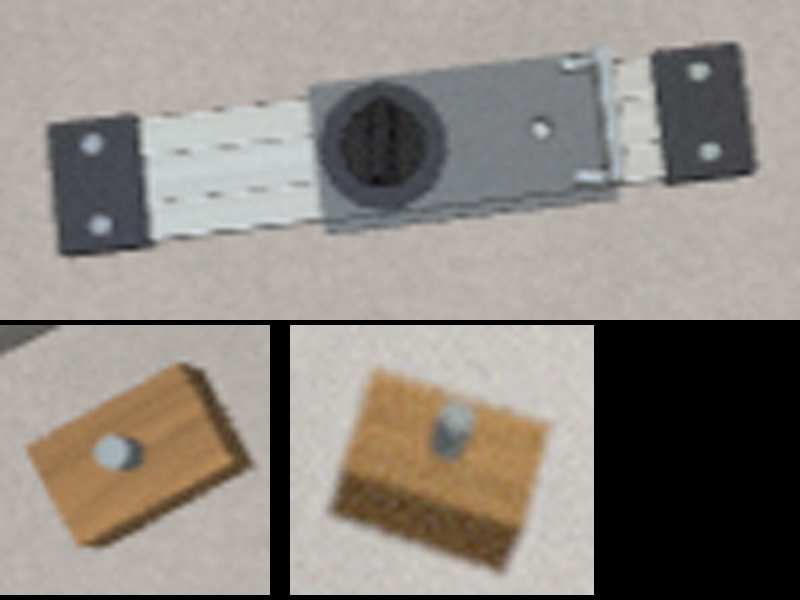

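```bash
cat > tools.py <<'E'
from h import *
def plan(target,yaw=None):
    """shift in tool axes (cm) and turn (deg) from the measured pose to pointing-down at target; tool y axis at yaw (mod 180)"""
    s=manip.sense(); r=R.from_quat(s['tool_rot']); M=r.as_matrix()
    sh=M.T@(np.array(target)-s['tcp_pos'])*100
    out=[np.round(sh,2).tolist()]
    if yaw is not None:
        for k in(0,np.pi):
            y=np.array([np.cos(yaw+k),np.sin(yaw+k),0]); z=np.array([0,0,-1.]); x=np.cross(y,z)
            out.append(np.round((r.inv()*R.from_matrix(np.c_[x,y,z])).as_rotvec(degrees=True),1).tolist())
    print('q',s['q'].round(2).tolist(),'t',round(s['t'],2),'tcp',s['tcp_pos'].round(4).tolist()); print(out)
E
python3 - <<'E'
from tools import *
t=lambda x,y,z:ray('top',165+x/5.333-.4,175+y/5.333-.4,z)
t2=lambda x,y,z:ray('top',110+x/5.4-.4,195+y/5.4-.4,z)
L=[t(*p,.03) for p in[(48,122),(138,114),(152,244),(58,255)]]
Rr=[t(*p,.03) for p in[(652,50),(742,42),(755,172),(668,184)]]
cl,cr=np.mean(L,0),np.mean(Rr,0); d=cl-cr; ry=np.arctan2(d[1],d[0]); print('rail ends',cl,cr,np.linalg.norm(d),'yaw of rail y',np.degrees(ry))
print('hole',t(541,128,.05),'knob',t(382,140,.094)); 
for p in [(311,86),(328,230)]: print('stop corner',t(*p,.05))
hc=t(541,128,.05); c=(cl+cr)/2; u=d/np.linalg.norm(d)
print('offset hole from centreline',np.cross(u[:2],(hc-c)[:2]),'along',u@(hc-c))
kn=t(382,140,.094);print('knob along',u@(kn-hc),np.cross(u[:2],(kn-c)[:2]))
print('pin top',t2(115,127,.08),'holder',np.mean([t2(*p,.05) for p in[(27,123),(182,40),(234,143),(85,221)]],0).round(4))
e=t2(182,40,.05)-t2(27,123,.05);print('holder long',e,np.linalg.norm(e))
print('pin scene',ray('scene',310+168/6.756-.4,235+87/6.756-.4,.08))
plan(list(t2(115,127,.08)[:2])+[.15],np.arctan2(e[1],e[0]))
plan([0,0,0],np.arctan2(e[1],e[0])+np.pi/2)
c=cams.camera_info('wrist');M=R.from_quat(manip.sense()['tool_rot']).as_matrix();T=np.array(c['T']);print('wristcam in tool',(M.T@T[:3,:3]).round(2).tolist(),(M.T@(T[:3,3]-manip.sense()['tcp_pos'])).round(3),c['K'])
E
```

```text
rail ends [0.54187647 0.20002572 0.03      ] [ 0.57524919 -0.1276425   0.03      ] 0.32936331834600313 yaw of rail y 95.81547080533134
hole [ 0.56602542 -0.03814448  0.05      ] knob [0.55713295 0.04496496 0.094     ]
stop corner [0.59057831 0.0840487  0.05      ]
stop corner [0.51373761 0.07571397 0.05      ]
offset hole from centreline 0.00010791172192507054 along -0.07470966019575725
knob along 0.08358274215919786 0.0005335622763266941
pin top [0.51590055 0.33400834 0.08      ] holder [0.5149 0.334  0.05  ]
holder long [ 0.04192416 -0.07944112  0.        ] 0.08982497746663333
pin scene [0.51488902 0.33142346 0.08      ]
q [0.93, 0.53, 1.43, 0.0, 1.18, -0.18] t 0.1 tcp [0.2809, 0.5577, 0.2494]
[[-31.06, -9.37, 9.95], [-0.1, 0.1, 125.4], [-0.1, -0.1, -54.6]]
q [0.93, 0.53, 1.43, 0.0, 1.18, -0.18] t 0.1 tcp [0.2809, 0.5577, 0.2494]
[[-0.02, -62.39, 25.06], [-0.1, 0.0, 35.4], [-0.0, -0.1, -144.6]]
wristcam in tool [[-0.0, -0.96, -0.27], [1.0, -0.0, 0.0], [-0.0, -0.27, 0.96]] [ 0.068  0.001 -0.123] [[288.58126776   0.         253.55336164]
 [  0.         288.58126776 196.73143213]
 [  0.           0.           1.        ]]<stdin>:10: DeprecationWarning: Arrays of 2-dimensional vectors are deprecated. Use arrays of 3-dimensional vectors instead. (deprecated in NumPy 2.0)
<stdin>:11: DeprecationWarning: Arrays of 2-dimensional vectors are deprecated. Use arrays of 3-dimensional vectors instead. (deprecated in NumPy 2.0)
```

Call:
carry_out(targets=[[[-10,-3,3,0,0,21,4.5],[-20,-6,6,0,0,42,4.5],[-31,-9.3,9.9,0,0,57.5,4.5],[-31,-9.3,9.9,0,0,57.5,4.5],[-31,-9.3,9.9,0,0,57.5,4.5],[-31,-9.3,9.9,0,0,57.5,4.5],[-31,-9.3,9.9,0,0,57.5,4.5],[-31,-9.3,9.9,0,0,57.5,4.5],[-31,-9.3,9.9,0,0,57.5,4.5],[-31,-9.3,9.9,0,0,57.5,4.5],[-31,-9.3,9.9,0,0,57.5,4.5],[-31,-9.3,9.9,0,0,57.5,4.5]]], force=40)

```text
t: 1.1
tcp_pos: [0.5151, 0.3365, 0.1515]
tool_rot: [0.67, 0.742, -0.0, -0.0]
force: [-0.6, 0.0, -0.0]
finger_gap: 0.529
gripper_force: 0.0
```

```bash
cat > look.py <<'E'
from tools import *
import sys
f=sys.argv[1]; info=cams.camera_info('wrist'); a=snap('wrist',f)
import json; json.dump({k:np.array(v).tolist() for k,v in info.items()},open('pics/'+f+'.json','w'))
E
python3 - <<'E'
import sys; sys.argv=['x','w1.png']; exec(open('look.py').read())
print('pin expected px',proj('wrist',[.5153,.333,.08],info))
plan([.5153,.333,.071],np.radians(5.8))
E
```

```text
pin expected px [252.64583562 221.15900223]
q [0.4, 0.64, 1.54, 0.0, 0.96, 0.29] t 1.15 tcp [0.515, 0.3368, 0.1517]
[[-0.38, -0.0, 8.07], [-0.0, -0.0, 0.1], [0.0, -0.0, -179.9]]
```

View pics/w1.png

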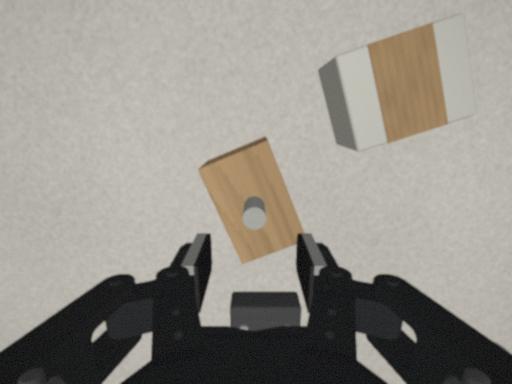

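The wrist view shows the pin's head top at about (254,217), against (253,221) predicted.

```bash
python3 - <<'E'
from tools import *
import json
info=json.load(open('pics/w1.png.json'))
a=cv2.imread('pics/w1.png'); g=cv2.cvtColor(a,cv2.COLOR_BGR2HSV)
m=((g[...,1]<45)&(g[...,2]>110)).astype(np.uint8); m[:190]=0;m[235:]=0;m[:,:230]=0;m[:,275:]=0
n,l,st,ce=cv2.connectedComponentsWithStats(m); i=1+np.argmax(st[1:,4]); print(st[i],ce[i])
p=ray('wrist',*ce[i],.08,info); print(p)
plan([p[0],p[1],.071])
E
```

```text
[243 205  23  25 448] [253.91071429 217.296875  ]
[0.51590128 0.33600251 0.08      ]
q [0.4, 0.64, 1.54, 0.0, 0.96, 0.29] t 1.15 tcp [0.515, 0.3368, 0.1517]
[[-0.09, 0.09, 8.07]]
```

Call:
carry_out(targets=[[[-0.2,0.1,3,0,0,0,4.5],[-0.2,0.1,6,0,0,0,4.5],[-0.2,0.1,7.5,0,0,0,4.5],[-0.2,0.1,7.9,0,0,0,4.5],[-0.2,0.1,7.9,0,0,0,4.5],[-0.2,0.1,7.9,0,0,0,1.2],[-0.2,0.1,7.9,0,0,0,1.2],[-0.2,0.1,7.9,0,0,0,1.2],[-0.2,0.1,7.9,0,0,0,1.2],[-0.2,0.1,7.9,0,0,0,1.2]]], force=40)

```text
t: 1.98
tcp_pos: [0.517, 0.3344, 0.0742]
tool_rot: [0.671, 0.742, 0.001, -0.0]
force: [-3.3, 1.3, 5.7]
finger_gap: 0.183
gripper_force: 39.0
```

```bash
python3 -c "
from tools import *
s=manip.sense();print(s['force'],s['finger_gap']*85.4,s['gripper_force'])
plan([.566,-.0385,.19],np.radians(5.8))"
```

```text
[-3.29896798  1.29744681  5.68569553] 15.66462346744065 38.96356701850891
q [0.39, 0.75, 1.58, 0.0, 0.81, 0.29] t 1.98 tcp [0.517, 0.3344, 0.0742]
[[-37.58, 1.15, -11.63], [0.0, -0.1, -0.1], [-0.1, -0.0, 179.9]]
```

Call:
carry_out(targets=[[[0,0,-1.5,0,0,0,1.2],[0,0,-4,0,0,0,1.2],[0,0,-7.5,0,0,0,1.2],[0,0,-11.6,0,0,0,1.2],[-3,0.1,-11.6,0,0,0,1.2],[-7,0.2,-11.6,0,0,0,1.2],[-11,0.3,-11.6,0,0,0,1.2],[-15,0.5,-11.6,0,0,0,1.2],[-19,0.6,-11.6,0,0,0,1.2],[-23,0.7,-11.6,0,0,0,1.2],[-27,0.8,-11.6,0,0,0,1.2],[-29,0.9,-11.6,0,0,0,1.2]]])

```text
t: 2.98
tcp_pos: [0.5567, 0.0415, 0.1894]
tool_rot: [0.672, 0.741, 0.0, 0.002]
force: [0.6, 1.2, -0.6]
finger_gap: 0.181
gripper_force: 39.2
```

```bash
python3 - <<'E'
import sys; sys.argv=['x','w2.png']; exec(open('look.py').read())
print('hole expected px',proj('wrist',[.566,-.0385,.05],info))
s=manip.sense();M=R.from_quat(s['tool_rot']).as_matrix()
print('tip expected',proj('wrist',s['tcp_pos']+M[:,2]*.064,info),s['finger_gap'])
plan([.566,-.0385,.15],np.radians(5.8))
E
```

```text
hole expected px [254.11013259 268.80629506]
tip expected [253.88331988 223.33885418] 0.18328217785079284
q [-0.13, 0.52, 1.66, -0.0, 0.96, -0.22] t 3.03 tcp [0.5576, 0.0394, 0.1894]
[[-7.82, 0.07, 3.97], [0.2, 0.2, -0.3], [0.4, -0.4, 179.7]]
```

View pics/w2.png

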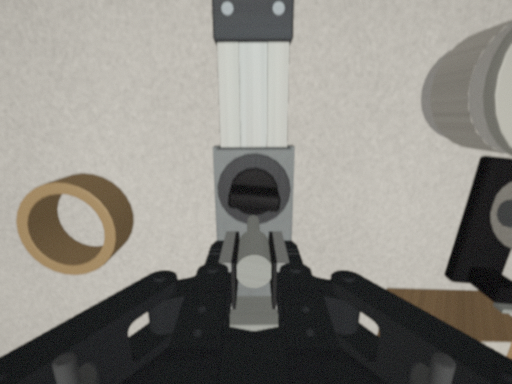

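The wrist view shows the pin hanging straight, with its tip at (253,218). The gripper hides the hole, so I'll move over it and look again.

Call:
carry_out(targets=[[[-3,0.05,0,0,0,0,1.2],[-6,0.05,0,0,0,-0.3,1.2],[-7.8,0.05,0,0,0,-0.3,1.2],[-7.8,0.05,2,0,0,-0.3,1.2],[-7.8,0.05,4,0,0,-0.3,1.2],[-7.8,0.05,5.5,0,0,-0.3,1.2],[-7.8,0.05,6.3,0,0,-0.3,1.2],[-7.8,0.05,6.3,0,0,-0.3,1.2],[-7.8,0.05,6.3,0,0,-0.3,1.2]]])

```text
t: 3.78
tcp_pos: [0.5641, -0.0314, 0.1256]
tool_rot: [0.669, 0.744, 0.0, 0.0]
force: [-0.9, -0.1, 0.1]
finger_gap: 0.182
gripper_force: 39.2
```

```bash
python3 - <<'E'
import sys; sys.argv=['x','w3.png']; exec(open('look.py').read())
b=snap('top','top3.png'); c=snap('scene','scene3.png')
print('hole expected px',proj('wrist',[.566,-.0385,.05],info), proj('scene',[.566,-.0385,.05]))
s=manip.sense();M=R.from_quat(s['tool_rot']).as_matrix()
tip=s['tcp_pos']+M[:,2]*.064
print('tip expected',tip,proj('wrist',tip,info),proj('scene',tip),s['force'])
plan([.566,-.0385,.15],np.radians(5.8))
cw=a[150:270,200:310,::-1]; o=np.zeros((580,800,3),np.uint8); o[:,:532]=cv2.resize(cw,(532,580),interpolation=cv2.INTER_CUBIC)
u,v=proj('scene',tip).astype(int); o[:260,540:]=cv2.resize(c[v-20:v+20,u-20:u+20,::-1],(260,260),interpolation=cv2.INTER_CUBIC); print(u,v)
cv2.imwrite('pics/c3.png',np.clip(o*1.3,0,255).astype(np.uint8))
E
```

```text
hole expected px [254.29181328 223.96878262] [248.47573484 192.09184332]
tip expected [ 0.56483084 -0.0315755   0.06251108] [253.70222868 220.92917504] [249.90141019 190.95326723] [ 0.36146183 -0.33565552 -0.21991495]
q [-0.25, 0.62, 1.69, -0.0, 0.83, -0.36] t 3.93 tcp [0.5647, -0.0315, 0.1265]
[[-0.71, 0.06, -2.35], [0.1, 0.1, 0.3], [-0.1, 0.2, -179.7]]
249 190
```

View pics/c3.png

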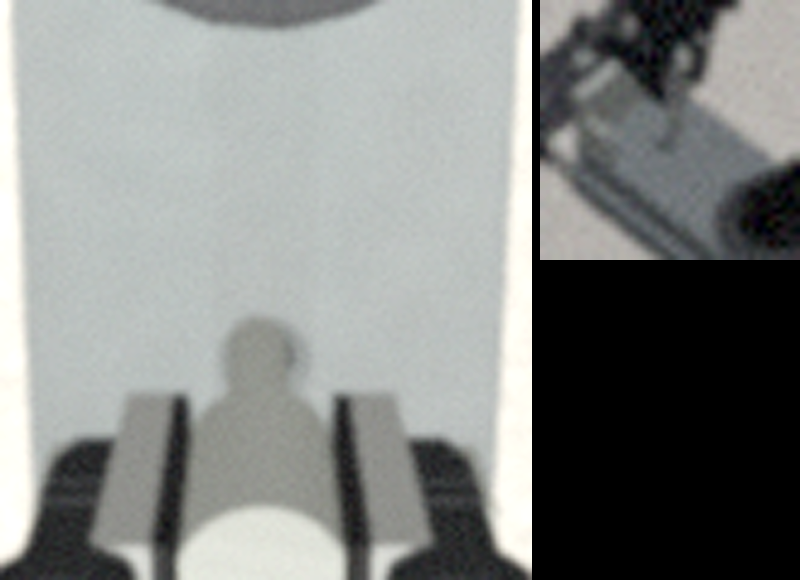

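Zoomed in, the hole's centre is about 1 mm to the +x side of the pin tip. Its position along the rail matches the top-view estimate. The tip is still about 7 mm short along the rail.

Call:
carry_out(targets=[[[-0.4,0.1,0,0,0,0,1.2],[-0.68,0.12,0,0,0,0,1.2],[-0.68,0.12,0,0,0,0,1.2],[-0.68,0.12,0,0,0,0,1.2],[-0.68,0.12,0.4,0,0,0,1.2],[-0.68,0.12,0.8,0,0,0,1.2],[-0.68,0.12,1.1,0,0,0,1.2],[-0.68,0.12,1.3,0,0,0,1.2],[-0.68,0.12,1.5,0,0,0,1.2],[-0.68,0.12,1.7,0,0,0,1.2],[-0.68,0.12,1.7,0,0,0,1.2]]])

```text
t: 4.85
tcp_pos: [0.5658, -0.0384, 0.1079]
tool_rot: [0.669, 0.743, -0.0, 0.0]
force: [1.3, -2.4, -1.2]
finger_gap: 0.182
gripper_force: 39.2
```

```bash
python3 -c "
from tools import *
s=manip.sense();print(s['force'],s['ft_torque'],s['finger_gap'])
plan([.5668,-.0381,.088],np.radians(5.8))"
```

```text
[ 1.29273512 -2.36169142 -1.21771977] [-0.37252923 -0.02912049 -0.0083741 ] 0.1823938942437705
q [-0.26, 0.65, 1.7, -0.0, 0.79, -0.37] t 4.85 tcp [0.5658, -0.0384, 0.1079]
[[0.02, 0.1, 1.99], [-0.0, 0.0, 0.3], [-0.0, -0.0, -179.7]]
```

Call:
carry_out(targets=[[[-0.03,0.02,0.3,0,0,0,1.2],[-0.03,0.02,0.6,0,0,0,1.2],[-0.03,0.02,0.9,0,0,0,1.2],[-0.03,0.02,1.2,0,0,0,1.2],[-0.03,0.02,1.5,0,0,0,1.2],[-0.03,0.02,1.75,0,0,0,1.2],[-0.03,0.02,1.75,0,0,0,1.2]]])

```text
t: 5.43
tcp_pos: [0.5657, -0.0384, 0.0901]
tool_rot: [0.669, 0.743, -0.0, -0.0]
force: [-0.2, -2.4, -1.5]
finger_gap: 0.183
gripper_force: 39.2
```

Call:
carry_out(targets=[[[0,0,0,0,0,0,3.5],[0,0,0,0,0,0,3.5],[0,0,0,0,0,0,3.5],[0,0,0,0,0,0,3.5],[0,0,-2,0,0,0,3.5],[0,0,-5,0,0,0,3.5],[0,0,-8,0,0,0,3.5],[-3,0,-8,0,0,0,3.5],[-6.7,0,-8,0,0,0,0],[-6.7,0,-8,0,0,0,0],[-6.7,0,-8,0,0,0,0],[-6.7,0,-8,0,0,0,0]]])

```text
t: 6.43
tcp_pos: [0.5723, -0.1047, 0.1706]
tool_rot: [0.669, 0.743, -0.0, -0.001]
force: [0.6, 0.9, -0.3]
finger_gap: 0.002
gripper_force: 0.0
```

```bash
python3 - <<'E'
import sys; sys.argv=['x','w4.png']; exec(open('look.py').read())
print(proj('wrist',[.5665,-.0383,.094],info),manip.sense()['force'])
u=np.array([np.cos(np.radians(95.8)),np.sin(np.radians(95.8))])
t=np.array([.5665,-.0383])-u*.058
plan([*t,.08],np.radians(5.8))
E
```

```text
[254.4762156  119.74671088] [-0.47114253 -0.37020139 -0.47312424]
q [-0.37, 0.57, 1.62, 0.0, 0.95, -0.48] t 6.48 tcp [0.5722, -0.1041, 0.1705]
[[0.8, 0.11, 9.05], [-0.1, -0.1, 0.3], [0.1, -0.1, -179.7]]
```

View pics/w4.png

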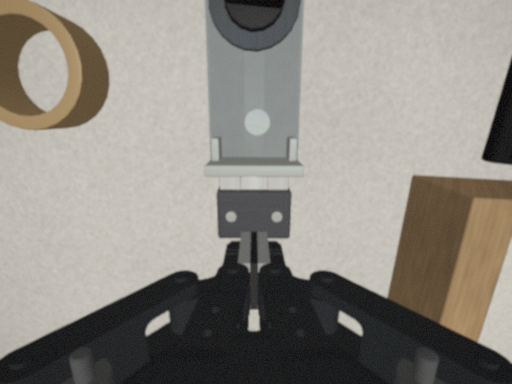

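The pin's head is at (257,122), standing in the stop's hole. The plate is at row 170, just ahead of the fingers. I'll go down behind the plate.

Call:
carry_out(targets=[[[0,0.1,3,0,0,0,0],[0,0.1,6,0,0,0,0],[0.4,0.1,8.5,0,0,0,0],[0.8,0.1,9,0,0,0,0],[0.8,0.1,9,0,0,0,0],[0.8,0.1,9,0,0,0,0]]])

```text
t: 6.98
tcp_pos: [0.5733, -0.096, 0.0811]
tool_rot: [0.668, 0.744, -0.0, -0.0]
force: [-0.4, 0.0, -0.5]
finger_gap: 0.002
gripper_force: 0.0
```

Call:
carry_out(targets=[[[0.1,0,0,0,0,0,0],[0.2,0,0,0,0,0,0],[0.3,0,0,0,0,0,0],[0.4,0,0,0,0,0,0],[0.5,0,0,0,0,0,0],[0.6,0,0,0,0,0,0],[0.7,0,0,0,0,0,0],[0.8,0,0,0,0,0,0],[0.9,0,0,0,0,0,0],[1.0,0,0,0,0,0,0]]])

```text
t: 7.82
tcp_pos: [0.5721, -0.0873, 0.0808]
tool_rot: [0.669, 0.744, -0.0, 0.0]
force: [-1.1, -1.3, -0.6]
finger_gap: 0.004
gripper_force: 0.8
```

Call:
carry_out(targets=[[[0.12,0,0,0,0,0,0],[0.24,0,0,0,0,0,0],[0.36,0,0,0,0,0,0],[0.48,0,0,0,0,0,0],[0.6,0,0,0,0,0,0],[0.72,0,0,0,0,0,0],[0.84,0,0,0,0,0,0],[0.96,0,0,0,0,0,0],[1.08,0,0,0,0,0,0],[1.2,0,0,0,0,0,0],[1.32,0,0,0,0,0,0],[1.44,0,0,0,0,0,0]]])

```text
t: 8.82
tcp_pos: [0.5706, -0.0726, 0.0808]
tool_rot: [0.669, 0.743, 0.0, 0.0]
force: [0.1, -2.1, -1.4]
finger_gap: -0.0
gripper_force: 1.0
```

Call:
carry_out(targets=[[[0.1,0,0,0,0,0,0],[0.2,0,0,0,0,0,0],[0.3,0,0,0,0,0,0],[0.4,0,0,0,0,0,0]]])

```text
t: 9.15
tcp_pos: [0.5702, -0.0687, 0.0808]
tool_rot: [0.669, 0.743, 0.0, 0.0]
force: [-0.7, -2.1, -1.0]
finger_gap: -0.005
gripper_force: 1.0
```

Call:
carry_out(targets=[[[0.1,0,0,0,0,0,0],[0.2,0,0,0,0,0,0],[0.3,0,0,0,0,0,0],[0.4,0,0,0,0,0,0]]])

```text
t: 9.48
tcp_pos: [0.5697, -0.0647, 0.0808]
tool_rot: [0.669, 0.743, 0.0, 0.0]
force: [0.2, -3.0, -0.9]
finger_gap: -0.003
gripper_force: 1.0
```

Call:
carry_out(targets=[[[0.1,0,0,0,0,0,0],[0.2,0,0,0,0,0,0],[0.3,0,0,0,0,0,0],[0.4,0,0,0,0,0,0]]])

```text
t: 9.82
tcp_pos: [0.5693, -0.0607, 0.0808]
tool_rot: [0.669, 0.743, 0.0, 0.0]
force: [0.5, -2.6, -2.0]
finger_gap: -0.0
gripper_force: 1.0
```

Call:
carry_out(targets=[[[0.1,0,0,0,0,0,0],[0.2,0,0,0,0,0,0],[0.3,0,0,0,0,0,0],[0.4,0,0,0,0,0,0]]])

```text
t: 10.15
tcp_pos: [0.5689, -0.0567, 0.0808]
tool_rot: [0.669, 0.743, 0.0, 0.0]
force: [0.7, -2.9, -1.2]
finger_gap: -0.003
gripper_force: 1.0
```

Call:
carry_out(targets=[[[0.1,0,0,0,0,0,0],[0.2,0,0,0,0,0,0],[0.3,0,0,0,0,0,0],[0.4,0,0,0,0,0,0]]])

```text
t: 10.48
tcp_pos: [0.5685, -0.0527, 0.0808]
tool_rot: [0.669, 0.743, 0.0, 0.0]
force: [0.1, -2.2, -1.4]
finger_gap: -0.001
gripper_force: 1.0
```

Call:
carry_out(targets=[[[0.1,0,0,0,0,0,0],[0.2,0,0,0,0,0,0],[0.3,0,0,0,0,0,0],[0.4,0,0,0,0,0,0]]])

```text
t: 10.82
tcp_pos: [0.568, -0.0488, 0.0808]
tool_rot: [0.669, 0.743, 0.0, 0.0]
force: [0.2, -2.3, -1.5]
finger_gap: -0.001
gripper_force: 1.0
```

Call:
carry_out(targets=[[[0.1,0,0,0,0,0,0],[0.2,0,0,0,0,0,0],[0.3,0,0,0,0,0,0],[0.4,0,0,0,0,0,0]]])

```text
t: 11.15
tcp_pos: [0.5677, -0.0448, 0.0808]
tool_rot: [0.669, 0.743, 0.0, 0.0]
force: [0.3, -1.7, -1.4]
finger_gap: 0.005
gripper_force: 1.0
```

Call:
carry_out(targets=[[[0.1,0,0,0,0,0,0],[0.2,0,0,0,0,0,0],[0.3,0,0,0,0,0,0],[0.4,0,0,0,0,0,0]]])

```text
t: 11.48
tcp_pos: [0.5672, -0.0408, 0.0808]
tool_rot: [0.669, 0.743, 0.0, 0.0]
force: [0.7, -1.6, -1.3]
finger_gap: -0.004
gripper_force: 0.9
```

Call:
carry_out(targets=[[[0.1,0,0,0,0,0,0],[0.2,0,0,0,0,0,0],[0.3,0,0,0,0,0,0],[0.4,0,0,0,0,0,0]]])

```text
t: 11.82
tcp_pos: [0.5668, -0.0368, 0.0809]
tool_rot: [0.669, 0.743, 0.0, -0.0]
force: [0.9, -0.9, -1.3]
finger_gap: 0.0
gripper_force: 0.7
```

Call:
carry_out(targets=[[[0.1,0,0,0,0,0,0],[0.2,0,0,0,0,0,0],[0.3,0,0,0,0,0,0],[0.4,0,0,0,0,0,0]]])

```text
t: 12.15
tcp_pos: [0.5664, -0.0329, 0.0809]
tool_rot: [0.669, 0.743, 0.0, 0.0]
force: [0.9, -2.3, -0.4]
finger_gap: 0.002
gripper_force: 1.2
```

```bash
python3 - <<'E'
import sys; sys.argv=['x','w5.png']; exec(open('look.py').read())
s=manip.sense(); t=s['tcp_pos']; u=np.array([np.cos(np.radians(95.8)),np.sin(np.radians(95.8)),0])
for z in(.08,.094):
  h=t+u*.049; h[2]=z; print('pin head if pushed',proj('wrist',h,info))
a=cv2.imread('pics/w5.png'); cv2.imwrite('pics/c5.png',cv2.resize(a[0:384:,130:380],(521,600)))
E
```

```text
pin head if pushed [252.49463075 163.50822973]
pin head if pushed [252.33047383 169.2390321 ]
```

View pics/c5.png

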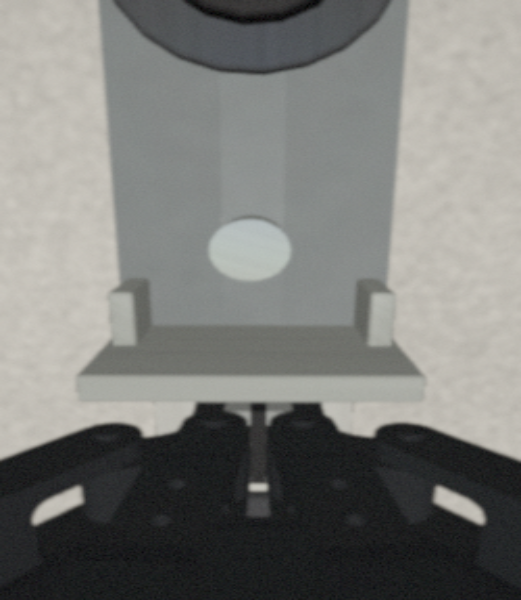

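The crop shows the pin's head at about (250,249) in the stop, with the plate against the fingers. The head looks small enough that it may already have dropped, so I'll measure its diameter.

```bash
python3 - <<'E'
from h import *
import json
for f,(r0,r1) in(('w4.png',(100,145)),('w5.png',(130,188))):
    info=json.load(open('pics/'+f+'.json')); a=cv2.imread('pics/'+f)
    g=cv2.cvtColor(a,cv2.COLOR_BGR2GRAY).astype(int); s=g[r0:r1,220:290]
    th=(np.percentile(s,97)+np.median(s))/2; m=(s>th).astype(np.uint8)
    n,l,st,ce=cv2.connectedComponentsWithStats(m); i=[k for k in range(1,n) if st[k,4]>100 and st[k,2]<60]
    for k in i:
        c=ce[k]+[220,r0]; w=st[k,2]; print(f,st[k],c)
        for z in(.08,.094):
            L=ray('wrist',c[0]-w/2,c[1],z,info);Rr=ray('wrist',c[0]+w/2,c[1],z,info); print(z,'diam mm',np.linalg.norm(L-Rr)*1e3,((L+Rr)/2).round(4))
E
```

```text
w4.png [ 25   9  25  27 521] [256.83301344 121.7696737 ]
0.08 diam mm 17.910296100281556 [ 0.5684 -0.0396  0.08  ]
0.094 diam mm 16.734774129666135 [ 0.5682 -0.0394  0.094 ]
w5.png [  10   11   40   39 1208] [249.37003311 159.81125828]
0.08 diam mm 17.16820800960325 [0.5599 0.0174 0.08  ]
0.094 diam mm 15.22229600899785 [0.5599 0.0195 0.094 ]
```

Call:
carry_out(targets=[[[0.05,0,0,0,0,0,0],[0.1,0,0,0,0,0,0],[0.1,0,0,0,0,0,0]]])

```text
t: 12.45
tcp_pos: [0.5663, -0.0325, 0.0809]
tool_rot: [0.669, 0.744, -0.0, 0.0]
force: [0.7, -3.9, -0.7]
finger_gap: 0.003
gripper_force: 2.4
```

Call:
carry_out(targets=[[[0.05,0,0,0,0,0,0],[0.1,0,0,0,0,0,0],[0.1,0,0,0,0,0,0]]])

```text
t: 12.7
tcp_pos: [0.5663, -0.0323, 0.0809]
tool_rot: [0.669, 0.744, -0.001, 0.001]
force: [-0.1, -7.4, -0.9]
finger_gap: -0.003
gripper_force: 3.7
```

The stop is blocked: force rises to 7.4 N with no travel, so the pin has caught. I'll back off, lift, and go over to the knob.

Call:
carry_out(targets=[[[-0.8,0,0,0,0,0,0],[-2,0,0,0,0,0,0],[-2,0,-4,0,0,0,0],[-2,0,-8,0,0,0,0],[0,0,-9,0,0,-7,4],[3,0,-9,0,0,-14,4],[6,0,-9,0,0,-21,4],[9,0,-9,0,0,-28,4],[12,0,-9,0,0,-35,4],[13.3,0,-9,0,0,-42,4],[13.3,0,-9,0,0,-49,4],[13.3,0,-9,0,0,-56,4]]])

```text
t: 13.7
tcp_pos: [0.5514, 0.1025, 0.1707]
tool_rot: [0.238, 0.971, 0.0, -0.001]
force: [0.4, -0.7, -0.4]
finger_gap: 0.468
gripper_force: 0.0
```

```bash
python3 - <<'E'
from tools import *
plan([.552,.1005,.17],np.radians(95.8))
E
```

```text
q [-0.02, 0.55, 1.67, 0.0, 0.92, -1.11] t 13.7 tcp [0.5514, 0.1025, 0.1707]
[[-0.15, -0.15, 0.07], [0.0, -0.1, -33.3], [-0.1, -0.1, 146.7]]
```

Call:
carry_out(targets=[[[-0.15,-0.15,0,0,0,-7,4],[-0.15,-0.15,0,0,0,-14,4],[-0.15,-0.15,0,0,0,-21,4],[-0.15,-0.15,0,0,0,-28,4],[-0.15,-0.15,0,0,0,-33.3,4],[-0.15,-0.15,0,0,0,-33.3,4],[-0.15,-0.15,0,0,0,-33.3,4],[-0.15,-0.15,0,0,0,-33.3,4]]])

```text
t: 14.37
tcp_pos: [0.5526, 0.0991, 0.1707]
tool_rot: [-0.045, 0.999, 0.0, -0.0]
force: [-0.4, 0.2, -0.1]
finger_gap: 0.47
gripper_force: 0.0
```

```bash
python3 - <<'E'
import sys; sys.argv=['x','w6.png']; exec(open('look.py').read())
snap('scene','scene6.png'); snap('top','top6.png')
print('knob exp',proj('wrist',[.552,.1005,.094],info),'pin exp',proj('wrist',[.5609,.0165,.08],info))
plan([.552,.1005,.087],np.radians(95.8))
E
```

```text
knob exp [254.52907396 211.90289211] pin exp [145.80710332 207.72220221]
q [-0.02, 0.55, 1.67, 0.0, 0.92, -1.68] t 14.52 tcp [0.5526, 0.0992, 0.1708]
[[0.05, 0.13, 8.38], [0.0, -0.0, -0.5], [-0.0, -0.0, 179.5]]
```

View pics/w6.png

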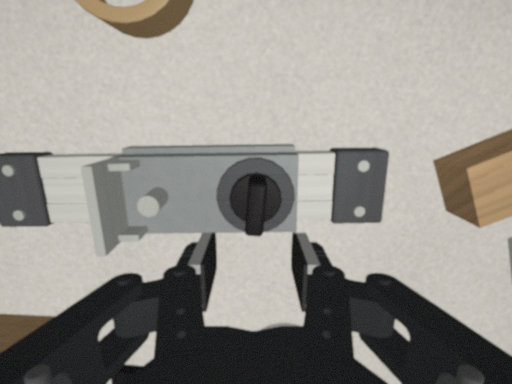

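The knob's bar is centred at about (257,207), close to the prediction, and the pin's head is at (148,206), flush with the stop. I'll go down and grip.

Call:
carry_out(targets=[[[0,0.2,3,0,0,0,4],[0,0.2,6,0,0,0,4],[0,0.2,8,0,0,0,4],[0,0.2,8.4,0,0,0,4],[0,0.2,8.4,0,0,0,4],[0,0.2,8.4,0,0,0,0.8],[0,0.2,8.4,0,0,0,0.8],[0,0.2,8.4,0,0,0,0.8],[0,0.2,8.4,0,0,0,0.8],[0,0.2,8.4,0,0,0,0.8],[0,0.2,8.4,0,0,0,0.8]]], force=40)

```text
t: 15.43
tcp_pos: [0.554, 0.1009, 0.0883]
tool_rot: [-0.047, 0.999, -0.0, 0.002]
force: [1.3, -2.0, 6.6]
finger_gap: 0.153
gripper_force: 42.5
```

Call:
carry_out(targets=[[[0,0,0,0,0,6,0.8],[0,0,0,0,0,12,0.8],[0,0,0,0,0,18,0.8],[0,0,0,0,0,24,0.8],[0,0,0,0,0,30,0.8],[0,0,0,0,0,36,0.8],[0,0,0,0,0,42,0.8],[0,0,0,0,0,48,0.8],[0,0,0,0,0,54,0.8],[0,0,0,0,0,60,0.8],[0,0,0,0,0,66,0.8],[0,0,0,0,0,72,0.8]]])

```text
t: 16.43
tcp_pos: [0.5523, 0.0984, 0.0883]
tool_rot: [0.55, 0.835, -0.002, 0.001]
force: [-2.2, -11.6, 10.0]
finger_gap: 0.156
gripper_force: 43.0
```

```bash
python3 -c "
from tools import *
s=manip.sense();print(s['force'],s['ft_torque'],s['tau'][5],s['finger_gap']);plan([.552,.1005,.087],np.radians(15.6))"
```

```text
[ -2.15458893 -11.61072097   9.98328339] [-2.06383691  0.4538349   0.07514746] -0.7515393197536469 0.15582314533207242
q [-0.02, 0.68, 1.72, -0.01, 0.74, -0.42] t 16.43 tcp [0.5523, 0.0984, 0.0883]
[[0.2, 0.06, 0.13], [-0.1, 0.2, 7.6], [-0.4, -0.2, -172.4]]
```

Call:
carry_out(targets=[[[-0.05,0,0,0,0,3,0.8],[-0.1,0,0,0,0,6,0.8],[-0.1,0,0,0,0,8,0.8],[-0.1,0,0,0,0,10,0.8],[-0.1,0,0,0,0,12,0.8],[-0.1,0,0,0,0,12,0.8]]])

```text
t: 16.93
tcp_pos: [0.5519, 0.0982, 0.0883]
tool_rot: [0.631, 0.776, -0.003, 0.001]
force: [-3.7, -7.9, 10.7]
finger_gap: 0.155
gripper_force: 54.9
```

```bash
python3 -c "
from tools import *
s=manip.sense();print(s['force'],s['ft_torque'],s['tau'][5],s['finger_gap']);plan([.552,.1005,.087],np.radians(15.6))"
```

```text
[-3.72801974 -7.93255116 10.65169226] [-1.38649814  0.52235017  1.40777572] 1.5632595866918564 0.1549919188199492
q [-0.02, 0.68, 1.72, -0.01, 0.74, -0.22] t 16.93 tcp [0.5519, 0.0982, 0.0883]
[[0.22, 0.06, 0.13], [-0.2, 0.3, -3.8], [0.4, 0.3, 176.2]]
```

Call:
carry_out(targets=[[[0,0,0,0,0,2,0.8],[0,0,0,0,0,4,0.8],[0,0,0,0,0,4,0.8]]])

```text
t: 17.18
tcp_pos: [0.5518, 0.0985, 0.0884]
tool_rot: [0.656, 0.754, -0.003, 0.001]
force: [-3.0, -7.9, 11.5]
finger_gap: 0.154
gripper_force: 85.8
```

```bash
python3 -c "
from tools import *
s=manip.sense();print(s['force'],s['ft_torque'],s['tau'][5],s['finger_gap']);plan([.552,.1005,.087],np.radians(15.6))"
```

```text
[-3.01840908 -7.88746629 11.46238398] [-1.11631544  0.60185234  1.87603054] 2.0619723200798035 0.15441826285667531
q [-0.02, 0.68, 1.72, -0.01, 0.74, -0.15] t 17.18 tcp [0.5518, 0.0985, 0.0884]
[[0.19, 0.05, 0.14], [-0.2, 0.3, -7.6], [0.4, 0.3, 172.4]]
```

The torque keeps rising, so the knob is at its end. I'll release and lift.

Call:
carry_out(targets=[[[0,0,0,0,0,0,3.5],[0,0,0,0,0,0,3.5],[0,0,0,0,0,0,3.5],[0,0,0,0,0,0,3.5],[0,0,-2,0,0,0,3.5],[0,0,-5,0,0,0,3.5],[0,0,-8,0,0,0,3.5],[0,0,-9,0,0,0,3.5],[-4,0,-9,0,0,0,3.5],[-4,0,-9,0,0,0,3.5],[-4,0,-9,0,0,0,3.5]]])

```text
t: 18.1
tcp_pos: [0.5582, 0.0594, 0.1765]
tool_rot: [0.661, 0.75, 0.0, -0.0]
force: [-0.6, 0.2, -0.0]
finger_gap: 0.407
gripper_force: 0.0
```

```bash
python3 - <<'E'
import sys; sys.argv=['x','w7.png']; exec(open('look.py').read())
print(manip.sense()['force'],proj('wrist',[.552,.1005,.094],info),proj('wrist',[.5609,.0165,.08],info))
E
```

```text
[ 0.00366207  0.13308976 -0.52221945] [251.28870473 156.12520894] [249.67816227 255.06470701]
```

View pics/w7.png

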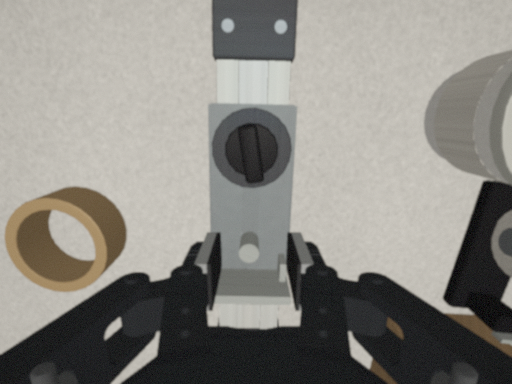

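The bar lies about 10° off the rail's axis, from (245,125) to (255,182), which is about 80° turned. The pin's head is at (249,250), low in the stop. I'll hand in.

```bash
python3 -c "
from station import sign_off
print(sign_off())"
```

```text
the job is handed in; nothing more can be done
None
```

The job is handed in at about 18 s: the pin caught and dropped home about 55 mm along the rail, then the knob was turned clockwise about 80° to its end stop, and none of the boxes, the tub or the tape roll was touched.

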